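# Ballast the cleaver stand and wedge its plate just clear of the rests

### The arm

A 6-joint arm with a two-finger parallel gripper is mounted at the origin on a cart in front of the work surface, level with it; the furniture and walls round the work are solid. World frame = base frame: x ahead of the robot, y to its left, z up, the work surface at z = 0. Lengths are in m, angles in rad, forces in N, time in s.
With the tool pointing down it reaches from about 0.35 to 0.775 m from the base axis. Payload 7.3 kg.
Tool frame: the origin (TCP) lies at the very end of the fingers, on their centre line; the grasp point (between the pads) lies 19 mm behind it (robot.tcp_to_grasp is the z of the grasp point in the tool frame, in m); z points along the fingers, y is the line along which they close (so a half turn about z gives the same grasp; the last joint's range is limited). The gripper opens to 92 mm and grips with 3 to 60 N. Pads are 19 mm wide; open, the fingers measure 130 mm over their backs; the gripper's body (75 mm by 190 mm) begins 47 mm behind the grasp point.
Start: joints at [1.149, 0.342, 1.524, -0, 1.275, -0.146], TCP at [0.143, 0.505, 0.227] pointing down, gripper open.
Joint ranges: [-2.53, 2.53], [-0.77, 2.02], [0.04, 2.7], [-1, 4.14], [0.28, 2.66], [-3.11, 3.11]. Speed limits (rad/s): [2.57, 2.57, 3.14, 3.14, 3.14, 3.14].

### API

Orientations are given as [roll, pitch, yaw] about the fixed x, y, z axes, in that order (R = Rz(yaw) Ry(pitch) Rx(roll)).
In Python, from cell import monitor, read_camera, get_calibration, job, robot gives the robot as it stands. The module is installed in compiled form; this text tells all that it offers.
- The arm moves only by the tool send_rows, never from a script. Its argument "targets" is a list of rows, each an object with "translation": the shift along the tool's x, y, z in cm, a list of three; "spin": the turn about the tool's z in degrees; "jaw": the opening, from 0 (shut) to 1 (fully open). A call has exactly 5 rows; each row is the pose to reach, as a shift and turn from the pose commanded when the call began, along the tool's axes at that moment; what a row does not reach only later rows make up. A row lasts 1/10 s, in which the tool goes at most 50 mm and 8.59 degrees, less where a joint would pass 70% of its speed; a pose out of reach is approached as far as the arm can. A call with a gripper value outside its range is refused whole. The fingers move at their own pace and stop on an object; "force" is the grip in N (left out, the last holds). Time passes only in rows, so rows that repeat a pose let the fingers close, or fill a call up. It gives the time, the measured TCP pose, the force, the opening and the grip force at its end, in the units of the state.
- monitor.observe(): the state, without advancing time (a new reading comes with each control period).
- read_camera(name): name is "side" or "top" or "wrist"; returns (picture, depth): 384x512x3 uint8, red, green, blue; 384x512 float32, m along the optical axis (not along the pixel's ray), 0 where there is no reading.
- get_calibration(name): a dict with "intrinsics" (3x3 intrinsics, pixels), "origin" and "orientation" of the camera in the world; the wrist camera has in their place "hand_eye" (4x4, takes a point from camera to tool coordinates, whose origin is the TCP and whose axes are the flange's). Camera axes: x right, y up, looking along -z (the intrinsics and any distortion apply to the point x, -y, -z); pixel columns grow to the right and rows downward; lengths in m; the calibration is good to about 2 mm. A picture is of the moment at which its call begins: read the wrist's pose just before it. get_calibration takes no time and is no camera call.
- job.hand_in(): hands the job in; it is judged then, once.
The state is a dict: "time": time; "qpos": joint angles; "qvel": joint speeds; "joint_efforts": joint torques, N m; "tool_pos": TCP position; "tool_rot": TCP orientation; "contact_force": force on the tool from outside, world axes, zero at the start; "torque": the same for the moment, N m; "opening": finger opening in m; "grip_force": force on a finger pad.
Only numpy, scipy, OpenCV 4.12 (cv2) and the standard library are available. Lean on these libraries where they do the work, as an engineer would, in place of code of your own. Each camera call takes 0.05 s, during which the arm holds its last target. There are 200 camera calls.

### The job

Hang the ballast weight by its handle on the hook at the side of the cleaver stand and let go of it. Then push the wedge, flat on the case top, thin end first under the front edge of the stand's tilting plate until that edge just lifts off its rests, about 5 mm clear (never more than 12 mm), and finish while still holding the wedge there by its grip block, so that a colleague can set the levelling screws. The wedge alone must carry the plate; leave the power meter, marker pen and coupler where they lie.

Things in the scene. Friction and masses are not known exactly. Their poses are not given: they have to be found in the camera images.
- stand: Fixed frame of the cleaver stand, 146 x 164 mm. Origin: centre of its underside, on the case top. Front = own -x (towards the robot at yaw 0). Side rails at y = 62..82 mm either side carry rubber rests 12 mm high at x = -60 mm; between the rails it is open from the front, with the bare case top as floor, back to a cross bar at x = +53 mm.
- tilt_plate (a joint): Hinge (rad) of the aluminium plate, 140 x 164 x 8 mm, with a blue fibre cleaver fixed on it, top 76 mm up. Axis along stand y at x = +65, z = 16 mm. 0 = level on the rests, underside 12 mm up; grows as the front edge, 135 mm ahead of the axis, rises (0.037 = 5 mm). Falls back by its weight (4 N at the front edge, 5.5 N with ballast).
- plate_lip (a point): Middle of the lower front edge of the tilting plate, at stand x = -70 mm, y = 0, 12 mm above the case top when down.
- hook_seat (a point): Top of the hook's level prong, where the handle is to hang: stand x = 0, y = -116 mm, 138 mm up. The hook is 6 mm steel rod fixed to the plate: a post at stand y = -84 mm, a level prong pointing outwards (stand -y) to y = -132 mm, then an upturned end out to y = -143 mm, its top 10 mm above hook_seat.
- ballast: Dark steel cylinder weight, 44 mm wide and high, about 0.25 kg, upright, with a closed handle of 6 mm rod and a black grip tab on top. Origin: centre of underside, z up. The handle lies in its xz plane (look through it along y): opening 34 mm wide, 45 to 92 mm above the origin. Tab 24 (x) x 14 (y) mm, 96 to 142 mm above the origin.
- bail_bar (a point): Middle of the lower side of the handle's top bar, 92 mm above the ballast's origin; this rests on hook_seat when hung.
- wedge: Aluminium wedge, 38 mm wide (y), flat on its underside, 0.16 kg. Origin: on the underside below the centre of the grip block. Thin end to its own +x: tip at x = +84 mm, 5 mm high; the top rises evenly to 23 mm at x = +12 mm (1 in 4), then level back to the rear end at x = -16 mm. Black square grip block 24 x 24 mm at the origin, 23 to 64 mm up.
- power_meter: Bystander: optical power meter in a brown rubber boot, 162 x 76 x 30 mm, origin under its centre. Leave alone.
- pen_1: Bystander: white marker pen with black cap, 135 mm long, lying. Leave alone.
- coupler_1: Bystander: small green fibre coupler, 22 x 34 x 12 mm. Leave alone.
Not all that is in view belongs to the job. Leave any red look-alike of the ballast alone. What is shaped like the wedge but purple is not meant.

How it is judged:
On the way:
1. the ballast hangs by its handle on the hook, let go, while the plate still lies on its rests (contact force between ballast and tilt_plate above 1 N and distance between bail_bar and hook_seat below 0.02 m and contact force between the fingers and ballast below 0.05 N and value of joint tilt_plate below 0.008 rad), for 0.3 s.
At the end, for the whole second after the job is handed in: Fingers hold the wedge (over 3 N), flat on the case top, carrying the plate (over 1.5 N), front edge 1.6 to 8.8 mm up (0.012 to 0.065 rad); arm and fingers off the plate; ballast hangs free by its handle on the hook, bar within 20 mm of the seat (value of joint tilt_plate between 0.012 and 0.065 rad and contact force between wedge and tilt_plate above 1.5 N and height (world z) of wedge below 0.005 m and angle between wedge's own z axis and vertical below 0.06 rad and contact force between the fingers and wedge above 3 N and contact force between each of the fingers, the arm and tilt_plate below 0.3 N and contact force between ballast and tilt_plate above 1 N and distance between bail_bar and hook_seat below 0.02 m and height (world z) of ballast above 0.03 m and contact force between the fingers and ballast below 0.05 N); the arm keeps its last pose, push and grip.
It fails at once if the plate is lifted more than 13 mm at its front edge (value of joint tilt_plate above 0.096 rad).
It fails at once if the power meter, the marker pen or the coupler is pushed more than 30 mm away (distance of any of power_meter, pen_1, coupler_1 from where it was at the start of the episode above 0.03 m).
It also fails if it takes over 72 s, if anything falls off the work surface, if the arm or the gripper's body presses on something with over 40 N, if the wrist force passes 120 N, or if a joint passes its speed limit or range.

## Working session

There is one attempt and no reset: what is moved stays moved. The work goes in short steps, Python scripts to look and compute and a tool call to move; the robot and the scene stay as the last step left them, time stands still between calls to the robot, and variables do not carry over. Pictures are saved under pics/ and viewed, at most 10 in all, crops included, and the job is handed in when it is done.

Besides the shell and the picture viewer there is one more tool, called after ">>>" as name(argument=value, ...), one argument or row to a line, values as JSON. send_rows: Moves the arm, as the interface text tells. Its arguments: {"type":"object","properties":{"targets":{"type":"array"},"force":{"type":"number"}},"required":["targets"]}

```bash
mkdir -p pics
cat > h.py <<'E'
import numpy as np, cv2
from cell import monitor, read_camera, get_calibration, job, robot
from scipy.spatial.transform import Rotation as Ro
def pose(name):
    c=get_calibration(name)
    K=np.array(c["intrinsics"])
    if "hand_eye" in c:
        s=monitor.observe(); T=np.eye(4); T[:3,:3]=Ro.from_euler('xyz',s["tool_rot"]).as_matrix(); T[:3,3]=s["tool_pos"]
        M=T@np.array(c["hand_eye"])
    else:
        M=np.eye(4); o=np.array(c["orientation"],float)
        M[:3,:3]=o if o.shape==(3,3) else Ro.from_euler('xyz',o).as_matrix()
        M[:3,3]=c["origin"]
    return K,M
def shot(name):
    K,M=pose(name); p,d=read_camera(name); return p,d,K,M
def ray(K,M,u,v):
    d=M[:3,:3]@np.array([(u-K[0,2])/K[0,0],-(v-K[1,2])/K[1,1],-1]); return M[:3,3],d
def onz(K,M,u,v,z):
    o,d=ray(K,M,u,v); return o+d*(z-o[2])/d[2]
def cloud(d,K,M):
    v,u=np.indices(d.shape); P=np.stack([(u-K[0,2])/K[0,0]*d,-(v-K[1,2])/K[1,1]*d,-d],-1)
    return P@M[:3,:3].T+M[:3,3]
E
python3 - <<'E'
from h import *
print(get_calibration("top")); print(get_calibration("wrist")); print(get_calibration("side"))
print(monitor.observe(), robot.tcp_to_grasp)
a=[]
for n in("top","side"):
    p,d,K,M=shot(n); np.savez(n+"0.npz",p=p,d=d,K=K,M=M); cv2.imwrite(f"pics/{n}0.png",p[...,::-1])
E
```

```text
{'intrinsics': array([[357.34496289,   0.        , 250.26200595],
       [  0.        , 357.34496289, 195.02326715],
       [  0.        ,   0.        ,   1.        ]]), 'origin': array([ 0.36934235, -0.04567286,  1.10914532]), 'orientation': array([ 0.16434339,  0.02653287, -1.59577531])}
{'intrinsics': array([[266.50480228,   0.        , 257.66042244],
       [  0.        , 266.50480228, 193.03634164],
       [  0.        ,   0.        ,   1.        ]]), 'hand_eye': array([[ 1.09043914e-03,  9.68587211e-01,  2.48671722e-01,
         6.62323780e-02],
       [ 9.99999325e-01, -1.15605244e-03,  1.17822813e-04,
         1.44752264e-05],
       [ 4.01599220e-04,  2.48671425e-01, -9.68587818e-01,
        -1.59662505e-01],
       [ 0.00000000e+00,  0.00000000e+00,  0.00000000e+00,
         1.00000000e+00]])}
{'intrinsics': array([[358.81330529,   0.        , 255.69165158],
       [  0.        , 358.81330529, 186.29954553],
       [  0.        ,   0.        ,   1.        ]]), 'origin': array([0.25694872, 0.74100613, 0.45853573]), 'orientation': array([ 1.15311426,  0.02090182, -2.80728001])}
{'time': 0.0, 'qpos': array([ 1.14902073e+00,  3.42739212e-01,  1.52498392e+00, -4.07775354e-05,
        1.27538380e+00, -1.46012767e-01]), 'qvel': array([-3.94496034e-04,  3.14708208e-04,  1.43900407e-05,  2.29317895e-04,
       -7.05408828e-04,  9.94450863e-04]), 'joint_efforts': array([ 2.41688707e-03, -4.31233513e+01, -2.44228506e+01,  7.21831759e-02,
        5.55352808e-02, -1.23330374e-04]), 'tool_pos': array([0.14278362, 0.5048063 , 0.22604795]), 'tool_rot': array([-3.14008882e+00, -1.81740542e-04,  2.86584159e+00]), 'contact_force': array([ 0.34613819, -0.21679204,  0.37279294]), 'torque': array([ 0.02176641, -0.00695532, -0.00347897]), 'grip_force': 0.0, 'opening': 0.09151599417320244} -0.0188
```

View pics/top0.png

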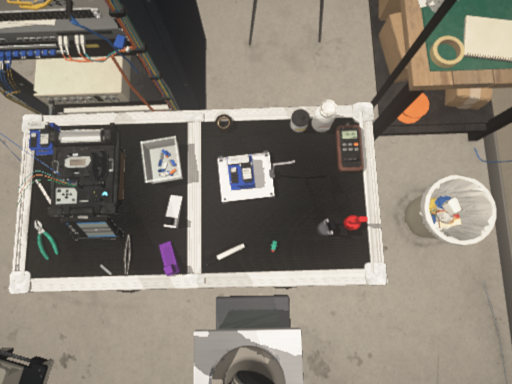

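View pics/side0.png

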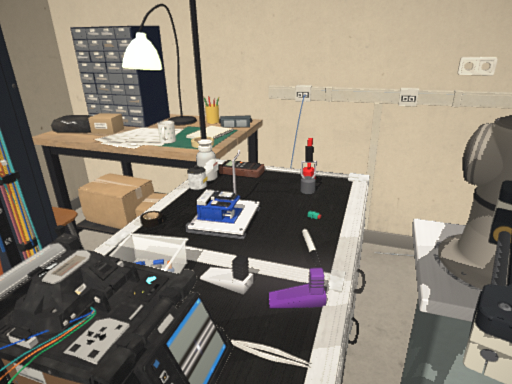

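Top view: the stand is at (246,176) with its hook out to (295,162). The grey ballast is at (325,227) and its red look-alike at (355,222). The aluminium wedge is at (173,211) with the purple look-alike at (169,258). The pen is at (231,252), the coupler at (274,245), and the meter at (350,147). By the description I choose (325,227) and (173,211). I'll check with an enlarged crop and measure from the depth.

Run:
```python
from h import *
z=np.load("top0.npz"); p,d,K,M=[z[k] for k in"pdKM"]
P=cloud(d,K,M)
c=np.hstack([cv2.resize(p[185:255,135:215],None,fx=4.5,fy=4.5,interpolation=2),cv2.resize(p[185:255,295:375],None,fx=4.5,fy=4.5,interpolation=2)])
cv2.imwrite("pics/crop1.png",c[...,::-1])
for n,(u,v) in dict(strip=(193,230),strip2=(193,180),floorR=(220,230),floorL=(150,230),rim=(250,278),meter=(350,147)).items(): print(n,P[v,u].round(3))
hsv=cv2.cvtColor(p,cv2.COLOR_RGB2HSV)
# stand: points by height band
def blob(sl,zlo,zhi):
    m=np.zeros(d.shape,bool); m[sl]=1
    return m&(P[...,2]>zlo)&(P[...,2]<zhi)&(d>0)
for n,sl,a,b in[("plate",np.s_[140:210,210:285],.012,.03),("wedge",np.s_[190:232,160:187],.003,.03),("wedgegrip",np.s_[185:235,155:190],.045,.08),("ball",np.s_[210:245,310:338],.03,.06),("tab",np.s_[205:245,305:345],.11,.16),("hook",np.s_[140:200,255:305],.08,.2),("meter",np.s_[120:175,333:368],.02,.05)]:
    m=blob(sl,a,b); Q=P[m]
    if len(Q)<3: print(n,len(Q));continue
    r=cv2.minAreaRect(Q[:,:2].astype(np.float32)*1000)
    print(n,len(Q),"rect",np.round(r[0],1),np.round(r[1],1),round(r[2],1),"zmed",np.median(Q[:,2]).round(4),Q.min(0).round(3),Q.max(0).round(3))
```

```text
strip [0.449 0.16  0.002]
strip2 [0.608 0.16  0.001]
floorR [ 0.447  0.076 -0.002]
floorL [ 0.453  0.295 -0.001]
rim [ 0.299 -0.014  0.001]
meter [ 0.692 -0.336  0.026]
plate 1600 rect [611.9 -11.5] [146.9 172. ] 4.7 zmed 0.02 [ 0.534 -0.097  0.013] [0.69  0.078 0.03 ]
wedge 348 rect [507.9 222.5] [124.4  77.8] 2.7 zmed 0.0141 [0.447 0.181 0.003] [0.568 0.264 0.029]
wedgegrip 78 rect [474.2 224.4] [23.4 23.8] 82.6 zmed 0.0631 [0.461 0.211 0.047] [0.485 0.237 0.068]
ball 117 rect [ 438.6 -237.3] [42.  27.8] 20.9 zmed 0.0433 [ 0.421 -0.256  0.032] [ 0.46  -0.223  0.057]
tab 63 rect [ 441.7 -244.3] [22.9 15.1] 16.7 zmed 0.1411 [ 0.429 -0.252  0.112] [ 0.453 -0.235  0.145]
hook 58 rect [ 618.7 -118.1] [ 6.6 59.2] 6.0 zmed 0.1368 [ 0.613 -0.148  0.083] [ 0.623 -0.089  0.147]
meter 1117 rect [ 696.7 -335.2] [ 76.9 160. ] 89.9 zmed 0.028 [ 0.617 -0.374  0.02 ] [ 0.777 -0.297  0.038]
```

View pics/crop1.png

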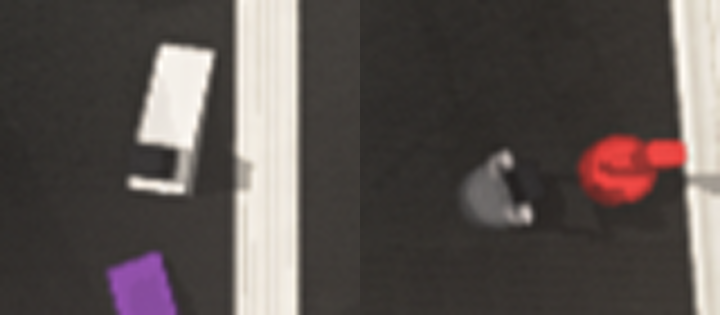

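The crop confirms it: on the left the pale aluminium wedge, its black grip at the lower end and thin end up; on the right the grey ballast with black tab, the red one next to it. The strip and rim are flush with the surface (z≈0). Moving out now, with a stop to measure by the wrist camera.

>>> send_rows(
  targets=[
    {"translation":[-4,-2,-4],"spin":8,"jaw":1},
    {"translation":[-8,-4,-8],"spin":16,"jaw":1},
    {"translation":[-12,-6.5,-10],"spin":24,"jaw":1},
    {"translation":[-16,-9,-10],"spin":32,"jaw":1},
    {"translation":[-20,-11,-10],"spin":40,"jaw":1},
  ],
)

```text
time: 0.6
tool_pos: [0.2988, 0.3509, 0.3276]
tool_rot: [3.139, -0.0, 2.163]
contact_force: [-0.5, 1.6, 0.3]
opening: 0.0917
grip_force: 0.0
```

```bash
cat >> h.py <<'E'
def to(x,y,z,yawdeg=None):
    s=monitor.observe(); R=Ro.from_euler('xyz',s["tool_rot"]).as_matrix()
    d=R.T@(np.array([x,y,z])-s["tool_pos"])*100
    y0=np.degrees(s["tool_rot"][2]); sp=None if yawdeg is None else round((y0-yawdeg+180)%360-180,2)
    print("t",round(s["time"],2),"pos",s["tool_pos"].round(4),"yaw",y0.round(2),"rp",s["tool_rot"][:2].round(4),"F",s["contact_force"].round(1),"grip",round(s["grip_force"],1),"op",round(s["opening"],4),"| shift cm",d.round(2),"spin",sp)
E
python3 -c "
from h import *
to(.42,.10,.34,106.7)"
```

```text
t 0.6 pos [0.2988 0.3509 0.3276] yaw 123.93 rp [ 3.1392e+00 -3.0000e-04] F [-0.5  1.6  0.3] grip 0.0 op 0.0917 | shift cm [-27.58  -3.94  -1.26] spin 17.23
```

>>> send_rows(
  targets=[
    {"translation":[-5,-1,-0.5],"spin":8,"jaw":1},
    {"translation":[-10,-2,-1],"spin":17,"jaw":1},
    {"translation":[-15,-3,-1],"spin":17,"jaw":1},
    {"translation":[-20,-4,-1],"spin":17,"jaw":1},
    {"translation":[-25,-4,-1],"spin":17,"jaw":1},
  ],
)

```text
time: 1.1
tool_pos: [0.4027, 0.1244, 0.3365]
tool_rot: [3.141, -0.0, 1.871]
contact_force: [0.9, 0.4, -0.5]
opening: 0.0919
grip_force: 0.0
```

>>> send_rows(
  targets=[
    {"translation":[-1,4,0],"spin":0,"jaw":1},
    {"translation":[-2,8,0],"spin":0,"jaw":1},
    {"translation":[-2,8,0],"spin":0,"jaw":1},
    {"translation":[-2,8,0],"spin":0,"jaw":1},
    {"translation":[-2,8,0],"spin":0,"jaw":1},
  ],
)

```text
time: 1.6
tool_pos: [0.4844, 0.1312, 0.3362]
tool_rot: [-3.141, -0.0, 1.871]
contact_force: [-0.1, 0.1, -0.3]
opening: 0.0916
grip_force: 0.0
```

Run:
```python
from h import *
p,d,K,M=shot("wrist"); np.savez("w1.npz",p=p,d=d,K=K,M=M); cv2.imwrite("pics/w1.png",p[...,::-1])
to(.4417,-.2443,.25,106.7)
P=cloud(d,K,M); Z=P[...,2]
def rect(n,box,a,b):
    x0,x1,y0,y1=box
    m=(P[...,0]>x0)&(P[...,0]<x1)&(P[...,1]>y0)&(P[...,1]<y1)&(Z>a)&(Z<b)&(d>0); Q=P[m]
    if len(Q)<5: print(n,len(Q));return
    r=cv2.minAreaRect(Q[:,:2].astype(np.float32)*1000); v,u=np.nonzero(m)
    print(n,len(Q),np.round(r[0],1),np.round(r[1],1),round(r[2],2),"z",np.percentile(Q[:,2],[5,50,95]).round(4),"px",u.mean().round(),v.mean().round())
rect("plate",(.5,.72,-.1,.1),.015,.026)
rect("hook",(.58,.66,-.17,-.08),.12,.16)
rect("wgrip",(.43,.52,.18,.27),.05,.08)
rect("wedge",(.4,.6,.17,.3),.004,.08)
rect("tab",(.4,.48,-.29,-.2),.1,.16)
rect("pen",(.3,.5,-.02,.14),.006,.03)
rect("coup",(.35,.5,-.13,-.03),.005,.03)
```

```text
t 1.65 pos [0.4843 0.1313 0.3366] yaw 107.24 rp [ 3.1415e+00 -1.0000e-04] F [-0.8 -0.3 -0.6] grip 0.0 op 0.0918 | shift cm [-34.61 -15.2    8.66] spin 0.54
plate 2455 [614.1  -8.4] [146.9 166.9] 5.08 z [0.0202 0.0218 0.0235] px 292.0 245.0
hook 0
wgrip 263 [476.2 225.2] [24.4 24.5] 80.15 z [0.0572 0.0654 0.067 ] px 271.0 107.0
wedge 1720 [500.  232.8] [125.6 199.9] 89.94 z [0.0046 0.0179 0.0659] px 283.0 114.0
tab 0
pen 885 [368.8  62.4] [132.9 159.3] 1.94 z [0.0062 0.0142 0.0181] px 179.0 173.0
coup 3
```

View pics/w1.png

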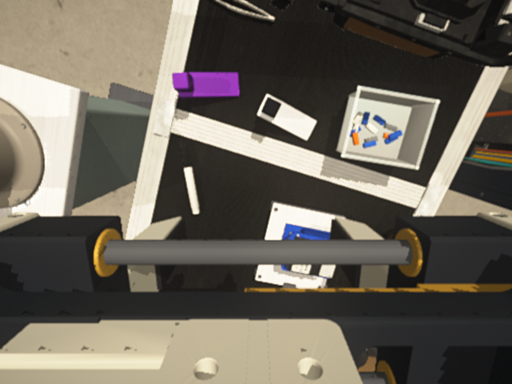

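Wrist view: wedge grip at (271,107) with the body centre near (287,117), pen (192,190), plate around (295,245), and the gripper fills the rows below about 215. Next, a second view of the ballast, hook and plate from the side camera, while I move on towards the ballast.

>>> send_rows(
  targets=[
    {"translation":[-5,-2,0],"spin":0,"jaw":1},
    {"translation":[-10,-4,0],"spin":0,"jaw":1},
    {"translation":[-15,-6,0],"spin":0,"jaw":1},
    {"translation":[-20,-8,0],"spin":0,"jaw":1},
    {"translation":[-24,-10,0],"spin":0,"jaw":1},
  ],
)

```text
time: 2.15
tool_pos: [0.4611, -0.1189, 0.3371]
tool_rot: [3.14, 0.001, 1.872]
contact_force: [1.0, 0.3, 0.8]
opening: 0.0918
grip_force: 0.0
```

>>> send_rows(
  targets=[
    {"translation":[-5,-1,0],"spin":0,"jaw":1},
    {"translation":[-10,-3,0],"spin":0,"jaw":1},
    {"translation":[-15,-5,0],"spin":0,"jaw":1},
    {"translation":[-19,-5,0],"spin":0,"jaw":1},
    {"translation":[-19,-5,0],"spin":0,"jaw":1},
  ],
)

```text
time: 2.65
tool_pos: [0.4699, -0.3184, 0.3352]
tool_rot: [-3.141, 0.001, 1.867]
contact_force: [-0.8, 0.2, -1.8]
opening: 0.092
grip_force: 0.0
```

```bash
cat >> h.py <<'E'
def rects(P,d,items):
    Z=P[...,2]
    for n,(x0,x1,y0,y1),a,b in items:
        m=(P[...,0]>x0)&(P[...,0]<x1)&(P[...,1]>y0)&(P[...,1]<y1)&(Z>a)&(Z<b)&(d>0); Q=P[m]
        if len(Q)<5: print(n,len(Q));continue
        r=cv2.minAreaRect(Q[:,:2].astype(np.float32)*1000); v,u=np.nonzero(m)
        print(n,len(Q),"c",np.round(r[0],1),"sz",np.round(r[1],1),"ang",round(r[2],2),"z",np.percentile(Q[:,2],[5,50,98]).round(4),"mean",Q.mean(0).round(4),"px",u.mean().round(),v.mean().round())
E
python3 - <<'E'
from h import *
p,d,K,M=shot("wrist"); np.savez("w2.npz",p=p,d=d,K=K,M=M); cv2.imwrite("pics/w2.png",p[...,::-1])
to(.4417,-.2443,.25,106.7)
it=[("tab",(.41,.475,-.275,-.21),.13,.16),("tabside",(.41,.475,-.275,-.21),.1,.14),("body",(.40,.48,-.28,-.2),.035,.06),("hookprong",(.59,.65,-.17,-.075),.125,.142),("hookend",(.59,.65,-.17,-.075),.142,.16),("plate",(.5,.72,-.1,.1),.015,.026)]
print("wrist");rects(cloud(d,K,M),d,it)
for n in("side","top"):
    z=np.load(n+"0.npz"); p,d,K,M=[z[k] for k in"pdKM"]; print(n); rects(cloud(d,K,M),d,it)
E
```

```text
t 2.7 pos [ 0.4699 -0.3157  0.3357] yaw 107.03 rp [-3.1411e+00 -9.0000e-04] F [0.2 0.5 0.8] grip 0.0 op 0.092 | shift cm [ 7.65 -0.6   8.57] spin 0.33
wrist
tab 218 c [ 443.6 -244.3] sz [23.1 13.5] ang 17.01 z [0.1407 0.1434 0.1452] mean [ 0.4435 -0.2443  0.1432] px 255.0 114.0
tabside 15 c [ 444.  -244.4] sz [40.  11.5] ang 33.32 z [0.1001 0.1008 0.14  ] mean [ 0.4437 -0.2448  0.1135] px 255.0 116.0
body 315 c [ 443.4 -244.3] sz [41.2 42.7] ang 16.87 z [0.0393 0.044  0.0474] mean [ 0.4444 -0.2466  0.0437] px 256.0 118.0
hookprong 270 c [ 619.4 -116.1] sz [ 6.3 54.7] ang 4.61 z [0.1304 0.1388 0.141 ] mean [ 0.6183 -0.1124  0.138 ] px 424.0 50.0
hookend 41 c [ 621.3 -145.2] sz [4.6 9.6] ang 13.34 z [0.1426 0.1466 0.1489] mean [ 0.6214 -0.1456  0.146 ] px 418.0 78.0
plate 3543 c [617.3 -58.3] sz [146.9  79.5] ang 6.34 z [0.0199 0.0217 0.025 ] mean [ 0.6075 -0.0594  0.0217] px 388.0 32.0
side
tab 48 c [ 442.9 -239.5] sz [24.4 14.5] ang 3.73 z [0.1308 0.1383 0.1426] mean [ 0.4429 -0.2379  0.1373] px 309.0 148.0
tabside 111 c [ 441.6 -236.7] sz [23.8  8.2] ang 25.03 z [0.1028 0.1213 0.138
[... 472 characters left out ...]
ang 12.74 z [0.1331 0.1417 0.145 ] mean [ 0.4413 -0.2432  0.1407] px 332.0 225.0
tabside 34 c [ 438.8 -244.6] sz [27.5 15.3] ang 11.48 z [0.1019 0.1257 0.1394] mean [ 0.4403 -0.2396  0.1234] px 330.0 226.0
body 115 c [ 438.6 -237.3] sz [42.  27.8] ang 20.86 z [0.038  0.0434 0.0536] mean [ 0.4393 -0.2374  0.0433] px 324.0 229.0
hookprong 45 c [ 618.7 -116. ] sz [ 6.4 53.2] ang 6.59 z [0.1325 0.1371 0.141 ] mean [ 0.6177 -0.1153  0.1365] px 282.0 164.0
hookend 5 c [ 620.5 -144.8] sz [5.6 3.2] ang 79.24 z [0.1428 0.1457 0.1471] mean [ 0.6208 -0.1454  0.1449] px 293.0 161.0
plate 1541 c [611.9 -11.5] sz [146.9 172. ] ang 4.72 z [0.0167 0.02   0.0251] mean [ 0.5992 -0.0161  0.0201] px 248.0 180.0
```

View pics/w2.png

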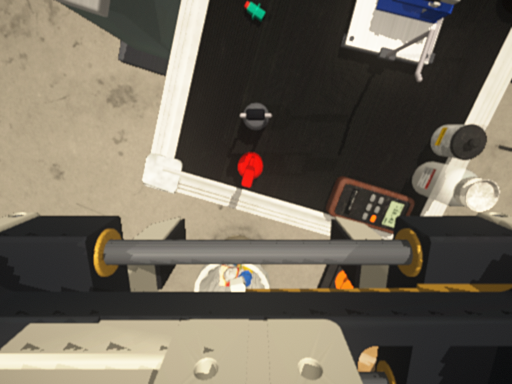

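Wrist view: ballast at (255,115), the red one at (249,165), coupler (255,11), hook end (418,75), meter (365,205). The tab's centre is (443.5, -244.3) mm with yaw 17°, and the hook seat is near (620.5, -122), z 0.138. I'll line up and go down.

>>> send_rows(
  targets=[
    {"translation":[4,-0.2,2],"spin":0,"jaw":1},
    {"translation":[7.6,-0.4,4],"spin":0,"jaw":1},
    {"translation":[7.6,-0.4,8],"spin":0,"jaw":1},
    {"translation":[7.6,-0.4,12],"spin":0,"jaw":1},
    {"translation":[7.6,-0.4,14],"spin":0,"jaw":1},
  ],
)

```text
time: 3.2
tool_pos: [0.4428, -0.2395, 0.1945]
tool_rot: [-3.14, -0.003, 1.874]
contact_force: [-0.3, 0.1, 0.4]
opening: 0.0922
grip_force: 0.0
```

```bash
python3 -c "
from h import *
to(.4435,-.2443,.104,107)"
```

```text
t 3.2 pos [ 0.4428 -0.2395  0.1945] yaw 107.35 rp [-3.1402e+00 -2.6000e-03] F [-0.3  0.1  0.4] grip 0.0 op 0.0922 | shift cm [-0.51 -0.06  9.05] spin 0.35
```

>>> send_rows(
  targets=[
    {"translation":[-0.3,0,1.5],"spin":0,"jaw":1},
    {"translation":[-0.3,0,3],"spin":0,"jaw":1},
    {"translation":[-0.3,0,4.5],"spin":0,"jaw":1},
    {"translation":[-0.3,0,4.5],"spin":0,"jaw":1},
    {"translation":[-0.3,0,4.5],"spin":0,"jaw":1},
  ],
)

```text
time: 3.7
tool_pos: [0.4453, -0.2445, 0.1523]
tool_rot: [3.141, 0.001, 1.872]
contact_force: [-0.1, -1.1, 0.4]
opening: 0.0921
grip_force: 0.0
```

```bash
python3 -c "
from h import *
to(.4435,-.2443,.104,107)"
```

```text
t 3.7 pos [ 0.4453 -0.2445  0.1523] yaw 107.28 rp [3.1409e+00 5.0000e-04] F [-0.1 -1.1  0.4] grip 0.0 op 0.0921 | shift cm [ 0.07 -0.16  4.83] spin 0.28
```

>>> send_rows(
  targets=[
    {"translation":[0,-0.1,1.5],"spin":0,"jaw":1},
    {"translation":[0,-0.1,3],"spin":0,"jaw":1},
    {"translation":[0,-0.1,4],"spin":0,"jaw":1},
    {"translation":[0,-0.1,4.8],"spin":0,"jaw":1},
    {"translation":[0,-0.1,4.8],"spin":0,"jaw":1},
  ],
)

```text
time: 4.2
tool_pos: [0.444, -0.2455, 0.103]
tool_rot: [-3.141, -0.001, 1.871]
contact_force: [-0.1, -0.0, 0.4]
opening: 0.0921
grip_force: 0.0
```

>>> send_rows(
  targets=[
    {"translation":[0,0,0],"spin":0,"jaw":0.5},
    {"translation":[0,0,0],"spin":0,"jaw":0.2},
    {"translation":[0,0,0],"spin":0,"jaw":0.1},
    {"translation":[0,0,0],"spin":0,"jaw":0},
    {"translation":[0,0,0],"spin":0,"jaw":0},
  ],
  force=25,
)

```text
time: 4.7
tool_pos: [0.4443, -0.2459, 0.1035]
tool_rot: [3.141, 0.0, 1.871]
contact_force: [0.9, 0.4, -0.0]
opening: 0.0565
grip_force: 0.0
```

>>> send_rows(
  targets=[
    {"translation":[0,0,0],"spin":0,"jaw":0},
    {"translation":[0,0,0],"spin":0,"jaw":0},
    {"translation":[0,0,0],"spin":0,"jaw":0},
    {"translation":[0,0,0],"spin":0,"jaw":0},
    {"translation":[0,0,0],"spin":0,"jaw":0},
  ],
)

```text
time: 5.2
tool_pos: [0.4442, -0.2459, 0.1033]
tool_rot: [3.141, -0.0, 1.871]
contact_force: [-0.1, 0.3, -0.2]
opening: 0.0239
grip_force: 25.0
```

Gripped (24 mm). Lift, and check the bottles' height.

>>> send_rows(
  targets=[
    {"translation":[0,0,-1],"spin":0,"jaw":0},
    {"translation":[0,0,-3],"spin":0,"jaw":0},
    {"translation":[0,0,-5],"spin":0,"jaw":0},
    {"translation":[0,0,-7.2],"spin":0,"jaw":0},
    {"translation":[0,0,-7.2],"spin":0,"jaw":0},
  ],
)

```text
time: 5.7
tool_pos: [0.4455, -0.2469, 0.1783]
tool_rot: [3.138, 0.005, 1.871]
contact_force: [1.1, -0.3, -2.5]
opening: 0.024
grip_force: 25.0
```

```bash
python3 -c "
from h import *
to(.6285,-.204,.1745,95)
z=np.load('top0.npz');P=cloud(z['d'],z['K'],z['M']);m=(P[...,0]>.66)&(P[...,0]<.9)&(P[...,1]<-.12)&(P[...,1]>-.4)&(P[...,2]>.05);Q=P[m]
print(Q.min(0),Q.max(0))"
```

```text
t 5.7 pos [ 0.4455 -0.2469  0.1783] yaw 107.2 rp [3.1381 0.0048] F [ 1.1 -0.3 -2.5] grip 25.0 op 0.024 | shift cm [-1.31 18.74  0.45] spin 12.2
[ 0.74993404 -0.28463894  0.05043693] [ 0.81014654 -0.15420606  0.12946836]
```

>>> send_rows(
  targets=[
    {"translation":[-0.3,3.5,0],"spin":3,"jaw":0},
    {"translation":[-0.6,7.5,0],"spin":6,"jaw":0},
    {"translation":[-1,11.5,0],"spin":9,"jaw":0},
    {"translation":[-1.3,15.5,0],"spin":12.2,"jaw":0},
    {"translation":[-1.3,17.5,0],"spin":12.2,"jaw":0},
  ],
)

```text
time: 6.2
tool_pos: [0.6174, -0.2053, 0.1735]
tool_rot: [-3.141, -0.001, 1.658]
contact_force: [0.6, 0.7, -2.6]
opening: 0.0236
grip_force: 25.0
```

>>> send_rows(
  targets=[
    {"translation":[0,1.2,0],"spin":0,"jaw":0},
    {"translation":[0,1.2,0],"spin":0,"jaw":0},
    {"translation":[0,1.2,0],"spin":0,"jaw":0},
    {"translation":[0,1.2,0],"spin":0,"jaw":0},
    {"translation":[0,1.2,0],"spin":0,"jaw":0},
  ],
)

```text
time: 6.7
tool_pos: [0.6265, -0.2059, 0.1754]
tool_rot: [-3.141, -0.0, 1.657]
contact_force: [0.3, 1.0, -2.3]
opening: 0.0242
grip_force: 25.0
```

Run:
```python
from h import *
to(.6285,-.204,.175,95)
p,d,K,M=shot("side"); z=np.load("side0.npz")
to(.6215,-.124,.175,95)
P=cloud(d,K,M)
rects(P,d,[("ballbody",(.57,.7,-.26,-.16),.06,.125),("handle",(.57,.7,-.26,-.16),.125,.165),("hook",(.59,.65,-.16,-.08),.128,.15)])
c=cv2.resize(p[110:230,170:310],None,fx=5,fy=5,interpolation=2); cv2.imwrite("pics/s1.png",c[...,::-1])
```

```text
t 6.7 pos [ 0.6265 -0.2059  0.1754] yaw 94.95 rp [-3.1413e+00 -2.0000e-04] F [ 0.3  1.  -2.3] grip 25.0 op 0.0242 | shift cm [0.17 0.22 0.04] spin -0.05
t 6.75 pos [ 0.6266 -0.2059  0.1755] yaw 94.96 rp [ 3.1416 -0.    ] F [ 0.7  0.2 -1.4] grip 25.0 op 0.0241 | shift cm [8.2  0.2  0.05] spin -0.04
ballbody 246 c [ 624.3 -196.4] sz [38.9 39.6] ang 71.49 z [0.076  0.0993 0.1199] mean [ 0.6213 -0.1892  0.0987] px 245.0 161.0
handle 55 c [ 625.8 -200.5] sz [46.6  9.9] ang 8.74 z [0.1301 0.1476 0.1649] mean [ 0.6244 -0.2008  0.147 ] px 245.0 144.0
hook 33 c [ 619.1 -114.8] sz [ 6.1 58.7] ang 6.59 z [0.1327 0.1377 0.1463] mean [ 0.6191 -0.1158  0.1379] px 236.0 156.0
```

View pics/s1.png

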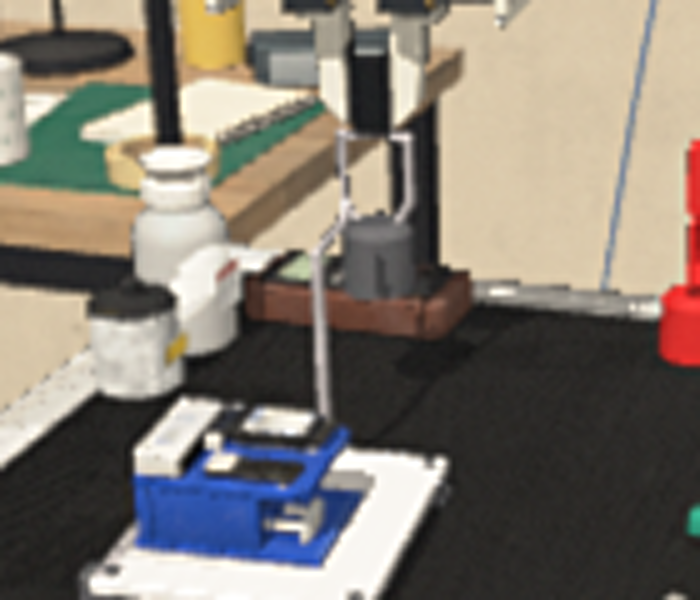

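The side crop shows the ballast hanging level, its handle (370,175 in the crop) facing the hook end at (345,210). By the same camera the handle's centre is at (625.8, -200.5) and in line with the prong. I'll thread it on.

>>> send_rows(
  targets=[
    {"translation":[1,0,0.3],"spin":0,"jaw":0},
    {"translation":[2,0,0.3],"spin":0,"jaw":0},
    {"translation":[3,0,0.3],"spin":0,"jaw":0},
    {"translation":[4,0,0.3],"spin":0,"jaw":0},
    {"translation":[5,0,0.3],"spin":0,"jaw":0},
  ],
)

```text
time: 7.25
tool_pos: [0.6228, -0.1545, 0.1725]
tool_rot: [3.141, -0.0, 1.659]
contact_force: [-0.8, 0.1, -2.2]
opening: 0.0239
grip_force: 25.0
```

>>> send_rows(
  targets=[
    {"translation":[1,0,0],"spin":0,"jaw":0},
    {"translation":[2,0,0],"spin":0,"jaw":0},
    {"translation":[2.8,0,0],"spin":0,"jaw":0},
    {"translation":[2.8,0,0],"spin":0,"jaw":0},
    {"translation":[2.8,0,0],"spin":0,"jaw":0},
  ],
)

```text
time: 7.75
tool_pos: [0.6205, -0.1278, 0.1724]
tool_rot: [3.141, 0.0, 1.658]
contact_force: [1.1, -0.1, -3.3]
opening: 0.0239
grip_force: 25.0
```

Run:
```python
from h import *
p,d,K,M=shot("side")
to(.6215,-.124,.1495,95)
P=cloud(d,K,M)
rects(P,d,[("ballbody",(.57,.7,-.2,-.08),.06,.115),("handletop",(.57,.7,-.2,-.09),.152,.169)])
```

```text
t 7.8 pos [ 0.6205 -0.1281  0.1723] yaw 94.99 rp [3.1414e+00 2.0000e-04] F [-0.7  0.2 -2. ] grip 25.0 op 0.024 | shift cm [0.4  0.14 2.28] spin -0.01
ballbody 272 c [ 620.2 -115. ] sz [54.2 38.1] ang 63.22 z [0.0713 0.0941 0.114 ] mean [ 0.6138 -0.1087  0.0938] px 237.0 172.0
handletop 47 c [ 618.9 -121.7] sz [43.6  8.5] ang 6.03 z [0.154  0.1634 0.1688] mean [ 0.6191 -0.1221  0.1625] px 236.0 147.0
```

>>> send_rows(
  targets=[
    {"translation":[0,0,0.6],"spin":0,"jaw":0},
    {"translation":[0,0,1.2],"spin":0,"jaw":0},
    {"translation":[0,0,1.8],"spin":0,"jaw":0},
    {"translation":[0,0,2.1],"spin":0,"jaw":0},
    {"translation":[0,0,2.1],"spin":0,"jaw":0},
  ],
)

```text
time: 8.3
tool_pos: [0.62, -0.1278, 0.1504]
tool_rot: [-3.14, -0.001, 1.658]
contact_force: [-0.7, 0.5, -2.0]
opening: 0.0239
grip_force: 25.0
```

>>> send_rows(
  targets=[
    {"translation":[0,0,0.1],"spin":0,"jaw":0},
    {"translation":[0,0,0.2],"spin":0,"jaw":0},
    {"translation":[0,0,0.2],"spin":0,"jaw":0},
    {"translation":[0,0,0.2],"spin":0,"jaw":0},
    {"translation":[0,0,0.2],"spin":0,"jaw":0},
  ],
)

```text
time: 8.8
tool_pos: [0.6205, -0.1278, 0.1495]
tool_rot: [3.141, 0.0, 1.658]
contact_force: [0.8, -0.1, -2.6]
opening: 0.0242
grip_force: 25.0
```

>>> send_rows(
  targets=[
    {"translation":[0,0,0.1],"spin":0,"jaw":0},
    {"translation":[0,0,0.2],"spin":0,"jaw":0},
    {"translation":[0,0,0.2],"spin":0,"jaw":0},
    {"translation":[0,0,0.2],"spin":0,"jaw":0},
    {"translation":[0,0,0.2],"spin":0,"jaw":0},
  ],
)

```text
time: 9.3
tool_pos: [0.6206, -0.1279, 0.1486]
tool_rot: [3.14, 0.001, 1.658]
contact_force: [-2.3, 0.8, 5.7]
opening: 0.0236
grip_force: 25.0
```

Run:
```python
from h import *
p,d,K,M=shot("side")
f=[monitor.observe()["contact_force"]]
to(.6215,-.124,.1495,95)
rects(cloud(d,K,M),d,[("handletop",(.57,.7,-.2,-.09),.128,.145)])
c=cv2.resize(p[110:230,170:310],None,fx=5,fy=5,interpolation=2); cv2.imwrite("pics/s2.png",c[...,::-1])
```

```text
t 9.35 pos [ 0.6206 -0.1279  0.1486] yaw 95.0 rp [3.1401e+00 6.0000e-04] F [-1.9  0.2  5. ] grip 25.0 op 0.0238 | shift cm [ 0.38  0.12 -0.09] spin 0.0
handletop 61 c [ 616.3 -118.1] sz [36.5 39.2] ang 40.8 z [0.1295 0.1381 0.1437] mean [ 0.6192 -0.1186  0.1382] px 236.0 156.0
```

View pics/s2.png

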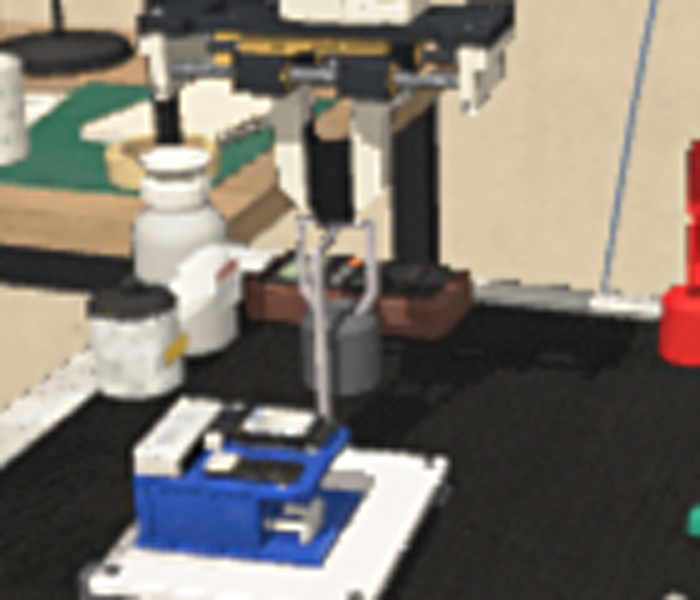

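The bar rests on the prong: the force turned from -2.5 to +5 N, and in the crop the prong passes through the handle at (325,235). I'll let go and go straight up.

>>> send_rows(
  targets=[
    {"translation":[0,0,-0.05],"spin":0,"jaw":0.35},
    {"translation":[0,0,-0.1],"spin":0,"jaw":0.5},
    {"translation":[0,0,-0.1],"spin":0,"jaw":0.6},
    {"translation":[0,0,-0.1],"spin":0,"jaw":0.6},
    {"translation":[0,0,-0.1],"spin":0,"jaw":0.6},
  ],
)

```text
time: 9.85
tool_pos: [0.6204, -0.1278, 0.1482]
tool_rot: [-3.141, -0.0, 1.658]
contact_force: [0.3, -0.7, -0.2]
opening: 0.0541
grip_force: 0.0
```

>>> send_rows(
  targets=[
    {"translation":[0,0,-1],"spin":0,"jaw":0.6},
    {"translation":[0,0,-3],"spin":0,"jaw":0.6},
    {"translation":[0,0,-6],"spin":0,"jaw":0.6},
    {"translation":[0,0,-9],"spin":0,"jaw":0.6},
    {"translation":[0,0,-12],"spin":0,"jaw":0.6},
  ],
)

```text
time: 10.35
tool_pos: [0.6203, -0.1278, 0.2704]
tool_rot: [3.141, 0.0, 1.658]
contact_force: [0.1, -1.1, -0.6]
opening: 0.0551
grip_force: 0.0
```

Run:
```python
from h import *
p,d,K,M=shot("side")
rects(cloud(d,K,M),d,[("ballast",(.57,.7,-.2,-.085),.04,.115),("tab",(.57,.7,-.2,-.09),.15,.195)])
p,d,K,M=shot("wrist")
rects(cloud(d,K,M),d,[("tab",(.57,.7,-.2,-.09),.15,.195)])
to(.476,.2246,.25,None)
z=np.load("w1.npz"); p,d,K,M=[z[k] for k in"pdKM"]; P=cloud(d,K,M)
g=cv2.cvtColor(p,cv2.COLOR_RGB2HSV)
rects(P,d,[("wgrip",(.43,.52,.18,.27),.055,.08),("wfull",(.44,.575,.178,.275),.0055,.08)])
Z=P[...,2]; m=((Z>.006)&(Z<.08)&(P[...,0]>.44)&(P[...,0]<.58)&(P[...,1]>.175)&(P[...,1]<.28)&(d>0)).astype(np.uint8)
n,l,s,c=cv2.connectedComponentsWithStats(m); print(s[1:])
k=l[107,271]; Q=P[l==k]; r=cv2.minAreaRect(Q[:,:2].astype(np.float32)*1000); print(r)
# ridge-top only 
Q2=Q[(Q[:,2]<.03)]; print(cv2.minAreaRect(Q2[:,:2].astype(np.float32)*1000))
```

```text
ballast 322 c [ 614.4 -115.1] sz [43.7 47.3] ang 37.18 z [0.049  0.0771 0.1128] mean [ 0.6147 -0.1094  0.0763] px 237.0 178.0
tab 129 c [ 619.2 -121.2] sz [22.9 14.4] ang 1.92 z [0.1526 0.1709 0.1882] mean [ 0.6185 -0.119   0.1704] px 236.0 144.0
tab 517 c [ 621.  -132.4] sz [24.  27.8] ang 4.9 z [0.156  0.1883 0.1905] mean [ 0.6202 -0.1232  0.1821] px 255.0 189.0
t 10.45 pos [ 0.6221 -0.1284  0.2743] yaw 95.0 rp [3.1325 0.0038] F [-0.  -0.7  0. ] grip 0.0 op 0.0548 | shift cm [ 36.44 -11.5    2.18] spin None
wgrip 261 c [476.2 225.4] sz [24.2 24.5] ang 80.49 z [0.0574 0.0654 0.0674] mean [0.4761 0.225  0.0649] px 271.0 107.0
wfull 1303 c [509.8 220.1] sz [38.1 99.9] ang 81.1 z [0.0081 0.0199 0.0667] mean [0.5078 0.2197 0.0268] px 286.0 117.0
[[ 257   94   59   47 1296]]
((509.77825927734375, 220.08279418945312), (38.07875442504883, 99.8970947265625), 81.09846496582031)
((509.77825927734375, 220.08279418945312), (38.07875442504883, 99.8970947265625), 81.09846496582031)
```

The ballast hangs free: its tab top is at 0.188 as expected. The wedge grip is at (476.2, 225.4) mm with wedge yaw -8.9°. Going there, turning the camera side outwards (yaw -9°).

>>> send_rows(
  targets=[
    {"translation":[4,-1,0],"spin":8,"jaw":0.8},
    {"translation":[8,-2.5,0],"spin":16,"jaw":1},
    {"translation":[12,-4,0],"spin":24,"jaw":1},
    {"translation":[16,-5,0],"spin":32,"jaw":1},
    {"translation":[20,-6,0],"spin":40,"jaw":1},
  ],
)

```text
time: 10.95
tool_pos: [0.5421, 0.0676, 0.2683]
tool_rot: [-3.141, -0.0, 0.954]
contact_force: [0.5, -0.4, 0.4]
opening: 0.0898
grip_force: 0.0
```

>>> send_rows(
  targets=[
    {"translation":[0,0,0],"spin":8,"jaw":1},
    {"translation":[0,0,0],"spin":16,"jaw":1},
    {"translation":[0,0,0],"spin":24,"jaw":1},
    {"translation":[0,0,0],"spin":32,"jaw":1},
    {"translation":[0,0,0],"spin":40,"jaw":1},
  ],
)

```text
time: 11.45
tool_pos: [0.5429, 0.0663, 0.2682]
tool_rot: [-3.141, 0.0, 0.256]
contact_force: [0.9, 0.2, 0.4]
opening: 0.092
grip_force: 0.0
```

```bash
python3 -c "
from h import *
to(.4762,.2254,.2,-8.9)"
```

```text
t 11.45 pos [0.5429 0.0663 0.2682] yaw 14.68 rp [-3.1414e+00  4.0000e-04] F [0.9 0.2 0.4] grip 0.0 op 0.092 | shift cm [ -2.42 -17.08   6.82] spin 23.58
```

>>> send_rows(
  targets=[
    {"translation":[-0.6,-4.5,0],"spin":8,"jaw":1},
    {"translation":[-1.2,-9,0],"spin":16,"jaw":1},
    {"translation":[-1.8,-13,3],"spin":23.6,"jaw":1},
    {"translation":[-2.4,-17.1,6],"spin":23.6,"jaw":1},
    {"translation":[-2.4,-17.1,9],"spin":23.6,"jaw":1},
  ],
)

```text
time: 11.95
tool_pos: [0.4736, 0.2289, 0.1777]
tool_rot: [-3.14, -0.0, -0.146]
contact_force: [1.6, -0.4, -0.0]
opening: 0.0919
grip_force: 0.0
```

>>> send_rows(
  targets=[
    {"translation":[0,0,2],"spin":0,"jaw":1},
    {"translation":[0,0,4],"spin":0,"jaw":1},
    {"translation":[0,0,6],"spin":0,"jaw":1},
    {"translation":[0,0,7],"spin":0,"jaw":1},
    {"translation":[0,0,7],"spin":0,"jaw":1},
  ],
)

```text
time: 12.45
tool_pos: [0.4749, 0.2249, 0.1071]
tool_rot: [3.14, 0.003, -0.15]
contact_force: [-1.0, 0.7, -0.1]
opening: 0.0919
grip_force: 0.0
```

```bash
python3 -c "
from h import *
to(.4762,.2254,.028,-8.9)
p,d,K,M=shot('top');np.savez('top1.npz',p=p,d=d,K=K,M=M)
rects(cloud(d,K,M),d,[('wedge',(.495,.58,.17,.26),.005,.03),('plate',(.5,.72,-.085,.1),.015,.026)])"
```

```text
t 12.45 pos [0.4749 0.2249 0.1071] yaw -8.61 rp [3.1404e+00 2.7000e-03] F [-1.   0.7 -0.1] grip 0.0 op 0.0919 | shift cm [ 0.14 -0.08  7.91] spin 0.29
wedge 141 c [538.5 213.8] sz [43.9 99.4] ang 53.84 z [0.0055 0.01   0.0217] mean [0.5326 0.217  0.0114] px 174.0 203.0
plate 1461 c [611.5  -7.2] sz [146.8 163.6] ang 4.44 z [0.0165 0.02   0.0252] mean [ 0.5997 -0.0119  0.0201] px 247.0 180.0
```

>>> send_rows(
  targets=[
    {"translation":[0.1,0,2],"spin":0,"jaw":1},
    {"translation":[0.1,0,4],"spin":0,"jaw":1},
    {"translation":[0.1,0,6],"spin":0,"jaw":1},
    {"translation":[0.1,0,7.8],"spin":0,"jaw":1},
    {"translation":[0.1,0,7.8],"spin":0,"jaw":1},
  ],
)

```text
time: 13.0
tool_pos: [0.4761, 0.2248, 0.0295]
tool_rot: [3.141, 0.002, -0.15]
contact_force: [0.5, -0.4, 0.3]
opening: 0.0916
grip_force: 0.0
```

>>> send_rows(
  targets=[
    {"translation":[0,0,0],"spin":0,"jaw":0.5},
    {"translation":[0,0,0],"spin":0,"jaw":0.2},
    {"translation":[0,0,0],"spin":0,"jaw":0.1},
    {"translation":[0,0,0],"spin":0,"jaw":0},
    {"translation":[0,0,0],"spin":0,"jaw":0},
  ],
  force=30,
)

```text
time: 13.5
tool_pos: [0.477, 0.2251, 0.0308]
tool_rot: [-3.141, -0.001, -0.15]
contact_force: [-0.7, 0.0, -0.1]
opening: 0.0564
grip_force: 0.0
```

>>> send_rows(
  targets=[
    {"translation":[0,0,0],"spin":0,"jaw":0},
    {"translation":[0,0,0],"spin":0,"jaw":0},
    {"translation":[0,0,0],"spin":0,"jaw":0},
    {"translation":[0,0,0],"spin":0,"jaw":0},
    {"translation":[0,0,0],"spin":0,"jaw":0},
  ],
)

```text
time: 14.0
tool_pos: [0.4767, 0.2251, 0.0303]
tool_rot: [-3.141, 0.0, -0.15]
contact_force: [-0.4, -0.2, 0.5]
opening: 0.0241
grip_force: 30.0
```

```bash
python3 -c "
from h import *
a=np.radians(4.8);X=np.array([np.cos(a),np.sin(a)]);c=np.array([.6125,-.0075])
for s in(-.176,-.12,-.106): print(s,c+s*X)
to(*(c-.176*X),.028+.03,4.8)"
```

```text
-0.176 [ 0.43711726 -0.0222273 ]
-0.12 [ 0.49292086 -0.01754134]
-0.106 [ 0.50687176 -0.01636985]
t 14.0 pos [0.4767 0.2251 0.0303] yaw -8.6 rp [-3.1415e+00  1.0000e-04] F [-0.4 -0.2  0.5] grip 30.0 op 0.0241 | shift cm [-0.22 25.04 -2.77] spin -13.4
```

>>> send_rows(
  targets=[
    {"translation":[0,0,-1.5],"spin":0,"jaw":0},
    {"translation":[0,0,-3.5],"spin":0,"jaw":0},
    {"translation":[0,4,-3.5],"spin":-3,"jaw":0},
    {"translation":[0,8,-3.5],"spin":-7,"jaw":0},
    {"translation":[0,12,-3.5],"spin":-10,"jaw":0},
  ],
)

```text
time: 14.5
tool_pos: [0.4582, 0.1054, 0.0653]
tool_rot: [3.142, 0.0, 0.028]
contact_force: [0.5, 0.1, -1.8]
opening: 0.0238
grip_force: 30.0
```

>>> send_rows(
  targets=[
    {"translation":[0.7,3,0],"spin":-3.4,"jaw":0},
    {"translation":[1.5,6,0],"spin":-3.4,"jaw":0},
    {"translation":[2,9,0],"spin":-3.4,"jaw":0},
    {"translation":[2,11,0],"spin":-3.4,"jaw":0},
    {"translation":[2,12,0],"spin":-3.4,"jaw":0},
  ],
)

```text
time: 15.0
tool_pos: [0.4816, -0.0147, 0.0651]
tool_rot: [-3.142, 0.0, 0.082]
contact_force: [-0.2, 0.8, -1.6]
opening: 0.0239
grip_force: 30.0
```

>>> send_rows(
  targets=[
    {"translation":[0,0,0],"spin":0,"jaw":0},
    {"translation":[0,0,0],"spin":0,"jaw":0},
    {"translation":[0,0,0],"spin":0,"jaw":0},
    {"translation":[0,0,0],"spin":0,"jaw":0},
    {"translation":[0,0,0],"spin":0,"jaw":0},
  ],
)

```text
time: 15.5
tool_pos: [0.4817, -0.0124, 0.0653]
tool_rot: [-3.141, -0.0, 0.085]
contact_force: [0.4, 0.1, -1.9]
opening: 0.0239
grip_force: 30.0
```

```bash
python3 -c "
from h import *
to(.4371,-.0222,.0303,4.8)"
```

```text
t 15.5 pos [ 0.4817 -0.0124  0.0653] yaw 4.86 rp [-3.1415 -0.    ] F [ 0.4  0.1 -1.9] grip 30.0 op 0.0239 | shift cm [-4.52  0.6   3.5 ] spin 0.06
```

>>> send_rows(
  targets=[
    {"translation":[-2.5,0.3,0],"spin":0,"jaw":0},
    {"translation":[-4.5,0.6,0],"spin":0,"jaw":0},
    {"translation":[-4.5,0.6,0],"spin":0,"jaw":0},
    {"translation":[-4.5,0.6,1.5],"spin":0,"jaw":0},
    {"translation":[-4.5,0.6,2.5],"spin":0,"jaw":0},
  ],
)

```text
time: 16.0
tool_pos: [0.4382, -0.0227, 0.0401]
tool_rot: [3.141, -0.001, 0.084]
contact_force: [0.5, -0.2, -1.5]
opening: 0.0239
grip_force: 30.0
```

>>> send_rows(
  targets=[
    {"translation":[0,0,0.5],"spin":0,"jaw":0},
    {"translation":[0,0,0.9],"spin":0,"jaw":0},
    {"translation":[0,0,0.9],"spin":0,"jaw":0},
    {"translation":[0,0,0.9],"spin":0,"jaw":0},
    {"translation":[0,0,0.9],"spin":0,"jaw":0},
  ],
)

```text
time: 16.5
tool_pos: [0.4377, -0.0229, 0.0316]
tool_rot: [3.141, -0.001, 0.084]
contact_force: [-0.5, 0.1, -0.3]
opening: 0.0238
grip_force: 30.0
```

Run:
```python
from h import *
p,d,K,M=shot("wrist")
it=[("wedge",(.455,.53,-.06,.03),.0045,.03),("plate",(.535,.60,-.1,.1),.015,.026)]
P=cloud(d,K,M); rects(P,d,it)
p2,d2,K2,M2=shot("top"); rects(cloud(d2,K2,M2),d2,it)
# front edge of plate
for PP,dd in((P,d),(cloud(d2,K2,M2),d2)):
    for y in(-.06,-.014,.03):
        m=(abs(PP[...,1]-y)<.008)&(PP[...,2]>.015)&(PP[...,2]<.03)&(PP[...,0]>.53)&(dd>0)
        if m.any(): print("lip x at y",y,PP[m][:,0].min().round(4))
to(.4371,-.0222,.0303,4.8)
cv2.imwrite("pics/w3.png",p[...,::-1])
```

```text
wedge 6015 c [487.  -18.7] sz [67.8 38.1] ang 5.45 z [0.0088 0.0163 0.0245] mean [ 0.4879 -0.0188  0.0163] px 257.0 151.0
plate 17768 c [555.9 -11.8] sz [ 31.3 164.4] ang 4.88 z [0.0203 0.0217 0.0234] mean [ 0.5559 -0.0119  0.0216] px 255.0 30.0
wedge 0
plate 791 c [569.4 -11.2] sz [ 64.6 166.2] ang 1.44 z [0.0167 0.0201 0.0253] mean [ 0.5661 -0.0143  0.0202] px 248.0 190.0
lip x at y -0.06 0.5442
lip x at y -0.014 0.54
lip x at y 0.03 0.5362
lip x at y -0.06 0.5432
lip x at y -0.014 0.5386
lip x at y 0.03 0.54
t 16.6 pos [ 0.4376 -0.0229  0.0316] yaw 4.8 rp [ 3.1415e+00 -7.0000e-04] F [ 0.6  0.4 -2.2] grip 30.0 op 0.0239 | shift cm [-0.05 -0.07  0.13] spin -0.0
```

View pics/w3.png

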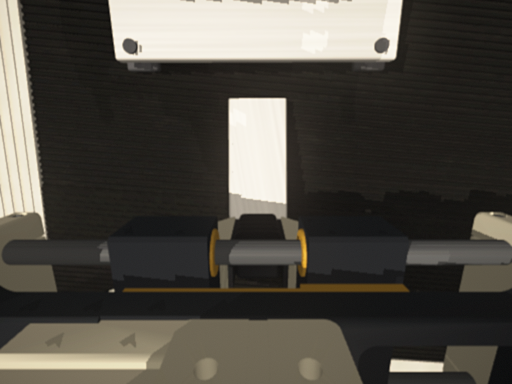

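Wrist view: the wedge is flat and square before the plate, its tip at (257,98), the lip at row 62, both centred; the gap is about 20 mm. I'll lower the last millimetre and push in.

>>> send_rows(
  targets=[
    {"translation":[0,0,0.05],"spin":0,"jaw":0},
    {"translation":[0,0,0.1],"spin":0,"jaw":0},
    {"translation":[0,0,0.15],"spin":0,"jaw":0},
    {"translation":[0,0,0.15],"spin":0,"jaw":0},
    {"translation":[0,0,0.15],"spin":0,"jaw":0},
  ],
)

```text
time: 17.1
tool_pos: [0.4374, -0.0228, 0.0302]
tool_rot: [3.142, -0.0, 0.084]
contact_force: [-2.4, 0.7, 5.4]
opening: 0.0244
grip_force: 30.0
```

>>> send_rows(
  targets=[
    {"translation":[0.8,0,0],"spin":0,"jaw":0},
    {"translation":[1.6,0,0],"spin":0,"jaw":0},
    {"translation":[2.4,0,0],"spin":0,"jaw":0},
    {"translation":[3.2,0,0],"spin":0,"jaw":0},
    {"translation":[4,0,0],"spin":0,"jaw":0},
  ],
)

```text
time: 17.6
tool_pos: [0.4767, -0.0194, 0.0302]
tool_rot: [-3.141, 0.001, 0.084]
contact_force: [-4.9, -0.2, 7.6]
opening: 0.0238
grip_force: 30.0
```

```bash
cat > chk.py <<'E'
from h import *
p,d,K,M=shot("wrist"); P=cloud(d,K,M)
rects(P,d,[("wedge",(.455,.56,-.06,.03),.0045,.03)])
X=np.array([np.cos(np.radians(4.8)),np.sin(np.radians(4.8))]); S=(P[...,:2]-[.6125,-.0075])@X; Yc=(P[...,:2]-[.6125,-.0075])@[-X[1],X[0]]
for a,b in((-.068,-.058),(-.056,-.046)):
  for y0,y1 in((-.08,-.03),(.03,.08)):
    m=(S>a)&(S<b)&(Yc>y0)&(Yc<y1)&(d>0); print("plate",a,y0,m.sum(),np.median(P[m][:,2]).round(4) if m.any() else None)
m=(P[...,2]>.015)&(P[...,2]<.04)&(abs(abs(Yc)-.05)<.02)&(S>-.09)&(d>0); print("lip S",np.percentile(S[m],.5).round(4) if m.any() else None)
to(.507,-.0164,.0303,4.8)
E
python3 chk.py
```

```text
wedge 9939 c [521. -15.] sz [90.  78.1] ang 89.99 z [0.0127 0.0213 0.0249] mean [ 0.5315 -0.014   0.02  ] px 256.0 143.0
plate -0.068 -0.08 1400 0.0219
plate -0.068 0.03 1452 0.0218
plate -0.056 -0.08 1504 0.0218
plate -0.056 0.03 1507 0.0217
lip S -0.0715
t 17.65 pos [ 0.4786 -0.0196  0.0303] yaw 4.8 rp [ 3.1413e+00 -1.3000e-03] F [ 1.   0.1 -0.7] grip 30.0 op 0.0237 | shift cm [ 2.86 -0.08  0.  ] spin -0.0
```

>>> send_rows(
  targets=[
    {"translation":[0.4,0,0],"spin":0,"jaw":0},
    {"translation":[0.8,0,0],"spin":0,"jaw":0},
    {"translation":[1.2,0,0],"spin":0,"jaw":0},
    {"translation":[1.5,0,0],"spin":0,"jaw":0},
    {"translation":[1.5,0,0],"spin":0,"jaw":0},
  ],
)

```text
time: 18.15
tool_pos: [0.4882, -0.0182, 0.0301]
tool_rot: [-3.141, 0.008, 0.084]
contact_force: [-15.2, -3.2, 18.2]
opening: 0.024
grip_force: 30.0
```

```bash
python3 chk.py
```

```text
wedge 8600 c [526.9 -15. ] sz [66.2 90. ] ang 0.0 z [0.0156 0.0219 0.025 ] mean [ 0.5359 -0.0136  0.0211] px 256.0 155.0
plate -0.068 -0.08 1335 0.0222
plate -0.068 0.03 1380 0.0222
plate -0.056 -0.08 1407 0.0221
plate -0.056 0.03 1484 0.0221
lip S -0.0714
t 18.2 pos [ 0.4882 -0.0181  0.0301] yaw 4.84 rp [-3.1405  0.0079] F [-14.1  -2.6  16.7] grip 30.0 op 0.0237 | shift cm [ 1.89 -0.02 -0.03] spin 0.04
```

>>> send_rows(
  targets=[
    {"translation":[0,0,-0.05],"spin":0,"jaw":0},
    {"translation":[0,0,-0.1],"spin":0,"jaw":0},
    {"translation":[0.2,0,-0.1],"spin":0,"jaw":0},
    {"translation":[0.4,0,-0.1],"spin":0,"jaw":0},
    {"translation":[0.4,0,-0.1],"spin":0,"jaw":0},
  ],
)

```text
time: 18.7
tool_pos: [0.493, -0.0175, 0.0302]
tool_rot: [-3.14, 0.007, 0.084]
contact_force: [-8.4, -0.4, 5.2]
opening: 0.0235
grip_force: 30.0
```

```bash
python3 chk.py
```

```text
wedge 8094 c [529.3 -15. ] sz [61.4 90. ] ang 0.0 z [0.0168 0.0229 0.0251] mean [ 0.5377 -0.0133  0.0221] px 257.0 160.0
plate -0.068 -0.08 1311 0.0234
plate -0.068 0.03 1377 0.0234
plate -0.056 -0.08 1403 0.0231
plate -0.056 0.03 1408 0.0231
lip S -0.0713
t 18.75 pos [ 0.493  -0.0175  0.0302] yaw 4.82 rp [-3.1402  0.0066] F [-8.3 -0.6  3.9] grip 30.0 op 0.024 | shift cm [ 1.41  0.01 -0.02] spin 0.02
```

>>> send_rows(
  targets=[
    {"translation":[0.3,0,0],"spin":0,"jaw":0},
    {"translation":[0.6,0,0],"spin":0,"jaw":0},
    {"translation":[0.9,0,0],"spin":0,"jaw":0},
    {"translation":[1.2,0,0],"spin":0,"jaw":0},
    {"translation":[1.3,0,0],"spin":0,"jaw":0},
  ],
)

```text
time: 19.25
tool_pos: [0.5058, -0.0165, 0.0301]
tool_rot: [-3.14, 0.007, 0.084]
contact_force: [-9.3, -0.6, 7.1]
opening: 0.024
grip_force: 30.0
```

>>> send_rows(
  targets=[
    {"translation":[0,0,0],"spin":0,"jaw":0},
    {"translation":[0,0,0],"spin":0,"jaw":0},
    {"translation":[0,0,0],"spin":0,"jaw":0},
    {"translation":[0,0,0],"spin":0,"jaw":0},
    {"translation":[0,0,0],"spin":0,"jaw":0},
  ],
)

```text
time: 19.75
tool_pos: [0.5059, -0.0165, 0.0302]
tool_rot: [-3.14, 0.007, 0.084]
contact_force: [-8.7, 0.6, 4.7]
opening: 0.0235
grip_force: 30.0
```

```bash
python3 chk.py
python3 - <<'E'
from h import *
p,d,K,M=shot("side"); P=cloud(d,K,M)
rects(P,d,[("tab",(.57,.7,-.2,-.09),.15,.2)])
c=cv2.resize(p[120:280,160:340],None,fx=3.7,fy=3.7,interpolation=2); cv2.imwrite("pics/s3.png",c[...,::-1])
E
```

```text
wedge 6689 c [535.8 -15. ] sz [48.4 89.9] ang 0.0 z [0.02   0.0258 0.0276] mean [ 0.5427 -0.0128  0.0249] px 256.0 173.0
plate -0.068 -0.08 1306 0.0265
plate -0.068 0.03 1355 0.0264
plate -0.056 -0.08 1356 0.0259
plate -0.056 0.03 1399 0.0259
lip S -0.0711
t 19.8 pos [ 0.5059 -0.0165  0.0301] yaw 4.82 rp [-3.1402  0.0066] F [-7.9 -0.8  3.7] grip 30.0 op 0.0237 | shift cm [ 0.11  0.   -0.02] spin 0.02
tab 142 c [ 623.9 -121.2] sz [25. 16.] ang 12.55 z [0.1528 0.1718 0.1902] mean [ 0.6224 -0.1189  0.1719] px 235.0 144.0
```

View pics/s3.png

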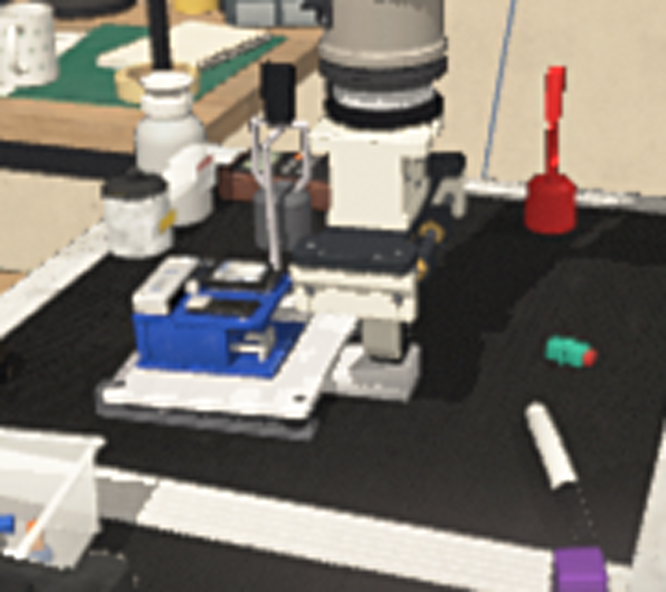

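The side crop shows the ballast hanging on the hook at (280,200) and the plate lifted by the wedge at (370,370), still held by its grip block. The pen, coupler and meter are where they were. The lift measures about 4.8 mm, equal on both sides, steady over half a second. Handing in.

```bash
python3 -c "
from h import *
print(job.hand_in())"
```

```text
the job is handed in; nothing more can be done
None
```

I handed the job in after about 20 s on the robot's clock: the ballast hangs free on the hook, and the gripped wedge, flat on the case top, holds the plate's front edge about 4.8 mm up; no verdict came back from the hand-in.

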